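Set up the strain viewer for a test tube

TASK

Get the strain viewer ready to check the test tube: first pull its shutter plate out by the black tab, just until it clicks into the next stop, where the round opening lies over the port. Then lay the test tube in the two forked saddles, centred across the port, leave the plate in that stop, let go of everything and leave the other things on the bench alone.

Things in the scene. Friction and masses are not known exactly. Their poses are not given: they have to be found in the camera images.
- viewer: strain viewer: low grey light box fixed to the bench, 170 (x) by 260 (y) mm, aluminium top at z = 56 mm. Origin under the centre of the top's round 34 mm port; x points away from the robot, y to its left, z up. A steel shutter plate (66 mm wide, upper face at z = 61 mm) slides along y over the port between two rails (36 to 45 mm off the middle, tops at z = 66 mm).
- rest (a point): where the tube's middle comes to lie: over the port, 97.5 mm above the viewer's origin, axes as the viewer's; the tube lies along x. Two upright forked saddles stand 60 mm to each side in x, each 8 mm thick in x and 56 mm wide in y: floor 10.5 mm below this point, 28 mm wide in y up to 1 mm above it, then flared to about 43 mm at the mouth, 14 mm above it.
- shutter (a joint): how far the plate is pulled out toward viewer -y, m: 0 = in, 0.09 = fully out. Spring stops at 0 (blank plate over the port), 0.045 (round 34 mm opening over it), 0.09 (narrow slot over it). About 7 N pulls it out of a stop; past half-way the spring draws it on to the next stop, to within 2 mm. A pointer on the plate and three brass studs on the near rail mark the stops.
- tab (a point): centre of the upright black pull tab on the plate's right (-y) end, 85 mm above the bench, axes as the viewer's: 30 mm wide in x, 10 mm thick in y, its top 18 mm above this point. It moves with the plate, 115 mm to the -y side of the port when the plate is in. Clear on both y sides down to a foot 18 mm thick in y, whose top is 19 mm below this point.
- tube_mid (a point): middle of the test tube (half-way along and half-way up), a clear glass tube 21 mm thick and 142 mm long, about 30 g, lying on the bench at the robot's right, its long axis along its y; it does not roll.
- glass_rod: thin green glass rod, 8 mm thick, 133 long, lying on the bench near the test tube; leave it (origin under its centre)
- cork_a: cork stopper 28 mm wide, 26 high, near the viewer's right end; leave it (origin under its centre)
- cork_b: cork stopper 24 mm wide, 22 high; leave it (origin under its centre)
- amber_jar: open amber jar 57 mm wide, 62 high, behind the work; leave it (origin under its centre)
- tape: roll of tape 75 mm wide, 18 high, behind the work; leave it (origin under its centre)
- tweezers_s: steel tweezers 157 mm long, 10 high, by the front edge of the bench; leave them (origin under its centre)
- reamer_s: graphite-tipped reamer 204 mm long, 20 high, by the front edge; leave it (origin under its centre)
- file_s: wood-handled file 200 mm long, 20 high, by the front edge; leave it (origin under its centre)
Mind the look-alikes: they are no part of the job. Leave any pink look-alike of the part that bears tube_mid alone.

How it is judged:
By the outcome, as a careful person would: the job done as asked, in the order asked, and still so for the second after the job is handed in, with the robot touching nothing.
It also fails if it takes over 48 s, if anything falls off the work surface, if the arm or the gripper's body presses on something with over 40 N, if the wrist force passes 120 N, or if a joint passes its speed limit or range.

ROBOT

A 7-joint arm with a two-finger parallel gripper is mounted at the origin on a cart in front of the work surface, level with it; the furniture and walls round the work are solid. World frame = base frame: x ahead of the robot, y to its left, z up, the work surface at z = 0. Lengths are in m, angles in rad, forces in N, time in s.
With the tool pointing down it reaches from about 0.425 to 0.925 m from the base axis. Payload 6.8 kg.
Tool frame: the origin (TCP) lies midway between the tips of the shut fingers; the grasp point (between the pads) lies 19 mm behind it (bot.pinch_z is the distance from the TCP to the grasp point, in m); x points along the fingers, y is the direction in which the jaws open and shut, and the axes are right-handed (so a half turn about x gives the same grasp; the last joint's range is limited). The gripper opens to 85 mm and grips with 20 to 120 N. Pads are 22 mm wide; open, the fingers measure 114 mm over their backs; the gripper's body (76 mm by 85 mm) begins 54 mm behind the grasp point. The pads swing forward as they close: fully open they stand 13 mm farther back than shut.
Start: joints at [-1.326, 0.477, 0.022, 1.555, -0.011, 1.109, -0.083], TCP at [0.233, 0.633, 0.231] pointing down, gripper open.
Joint ranges: [-2.96, 2.96], [-0.34, 2.1], [-1.41, 1.46], [0.24, 2.44], [-1.37, 4.51], [0.17, 1.92], [-2.96, 2.96]. Speed limits (rad/s): [2.39, 2.39, 3.14, 3.14, 3.14, 3.14, 3.14].

INTERFACE

Orientations are given as a unit quaternion [w, x, y, z].
In Python, from station import bot gives the robot as it stands. The module is installed in compiled form; this text tells all that it offers.
- The arm moves only by the tool step_arm, never from a script. Its argument "plan" is a list of rows, each a list of 6 numbers: the shift along the tool's x, y, z in units of 40 mm (1.0 is 40 mm), then the turn, a rotation vector about the tool's x, y, z in units of 360 degrees (1.0 is 360 degrees). In form: [[dx, dy, dz, ax, ay, az], ...]. A call has 1 to 8 rows; each row shifts and turns the commanded pose from where the row before left it, along the tool's axes as they then stand; what a row does not reach is not made up. A row lasts 1/8 s, in which the tool goes at most 62.5 mm and 10.7 degrees, less where a joint would pass 70% of its speed; a pose out of reach is approached as far as the arm can. A call with a number of a shift or a turn outside -1 to 1 is refused whole. A call with a gripper value outside its range is refused whole. "fingers" is the closure, from -1 (fully open) to 1 (shut), set as the call begins (left out, the last holds). The fingers move at their own pace and stop on an object; "force" is the grip in N (left out, the last holds). Time passes only in rows, so rows that do not move let the fingers close. It gives the time, the measured TCP pose, the force and the opening at its end, in the units of the state.
- bot.get_obs(): the state, without advancing time (a new reading comes with each control period).
- bot.read_camera(name): name is "scene" or "top" or "wrist"; returns (picture, depth): 384x512x3 uint8, red, green, blue; 384x512 float32, m along the optical axis (not along the pixel's ray), 0 where there is no reading.
- bot.camera_model(name): a dict with "mtx" (3x3 intrinsics, pixels), "origin" and "rotation" of the camera in the world; the wrist camera has in their place "T_tool_cam" (4x4, takes a point from camera to tool coordinates, whose origin is the TCP and whose axes are the tool frame's). Camera axes: x right, y up, looking along -z (the intrinsics and any distortion apply to the point x, -y, -z); pixel columns grow to the right and rows downward; lengths in m; the calibration is good to about 2 mm. A picture is of the moment at which its call begins: read the wrist's pose just before it. camera_model takes no time and is no camera call.
- bot.hand_in(): hands the job in, once; it reports no verdict.
The state is a dict: "t": time; "q": joint angles; "joint_vel": joint speeds; "joint_torque": joint torques, N m; "eef_pos": TCP position; "tool_rot": TCP orientation; "contact_force": force on the tool from outside, world axes, zero at the start; "torque": the same for the moment, N m; "gripper_width": opening from 0.0 (shut) to 1.0 (fully open).
Only numpy, scipy, OpenCV 4.12 (cv2) and the standard library are available. Lean on these libraries where they do the work, as an engineer would, in place of code of your own. Each camera call takes 0.05 s, during which the arm holds its last target.

## Working session

There is one attempt and no reset: what is moved stays moved. The work goes in short steps, Python scripts to look and compute and a tool call to move; the robot and the scene stay as the last step left them, time stands still between calls to the robot, and variables do not carry over. Pictures are saved under pics/ and viewed, and the job is handed in when it is done.

Besides the shell and the picture viewer there is one more tool, called after "Call:" by a JSON object that holds its "name" and its "arguments", one argument or row to a line. step_arm: Moves the arm, as the interface text tells. Shifts and turns lie within -1 to 1; 1 stands for 40 mm of shift or 360 degrees of turn. Its arguments: {"type":"object","properties":{"plan":{"type":"array"},"fingers":{"type":"number"},"force":{"type":"number"}},"required":["plan"]}

```bash
mkdir -p pics; ls
python3 - <<'E'
from station import bot
import cv2,numpy as np
o=bot.get_obs()
for k,v in o.items(): print(k,np.round(v,4))
print(bot.pinch_z)
for n in ["scene","top","wrist"]:
    m=bot.camera_model(n)
    for k,v in m.items(): print(n,k,np.round(v,4).tolist())
    p,d=bot.read_camera(n)
    cv2.imwrite(f"pics/{n}0.png",p[:,:,::-1]); np.save(f"pics/{n}0.npy",d);
E
```

```text
pics
t 0.0
q [-1.3261  0.4778  0.0223  1.5565 -0.0115  1.1093 -0.0831]
joint_vel [ 0.0015 -0.0001 -0.0003  0.0007 -0.0005  0.0016  0.0003]
joint_torque [-1.10000e-03 -5.96435e+01  1.60740e+00 -2.81207e+01  1.25000e-02
  9.30000e-03 -0.00000e+00]
eef_pos [0.233  0.6329 0.2303]
tool_rot [ 0.6961  0.1234  0.6962 -0.1247]
contact_force [ 0.3163 -0.6596  1.1235]
torque [ 0.0681 -0.0016  0.018 ]
gripper_width 1.0003
0.0187
scene mtx [[474.0732, 0.0, 258.5285], [0.0, 474.0732, 193.9347], [0.0, 0.0, 1.0]]
scene origin [-0.5951, -0.683, 0.7377]
scene rotation [0.7284, 0.4428, -0.2751, -0.4446]
top mtx [[380.0341, 0.0, 251.735], [0.0, 380.0341, 179.5184], [0.0, 0.0, 1.0]]
top origin [0.4081, -0.0799, 1.4918]
top rotation [-0.7006, -0.0405, 0.0488, 0.7108]
wrist mtx [[343.7534, 0.0, 257.2114], [0.0, 343.7534, 188.4902], [0.0, 0.0, 1.0]]
wrist T_tool_cam [[-0.0002, 0.2981, -0.9545, -0.143], [1.0, -0.0011, -0.0005, 0.0008], [-0.0012, -0.9545, -0.2981, -0.076], [0.0, 0.0, 0.0, 1.0]]
```

View pics/scene0.png

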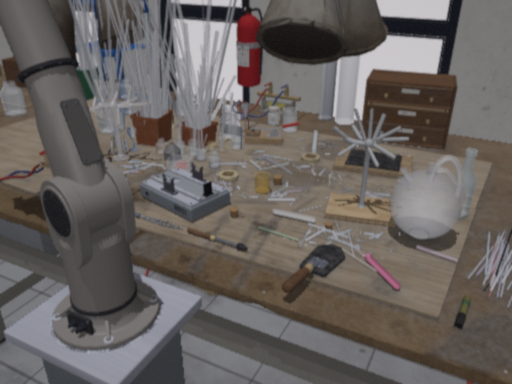

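View pics/top0.png

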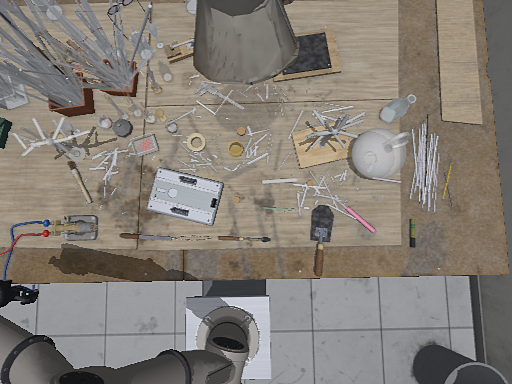

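View pics/wrist0.png

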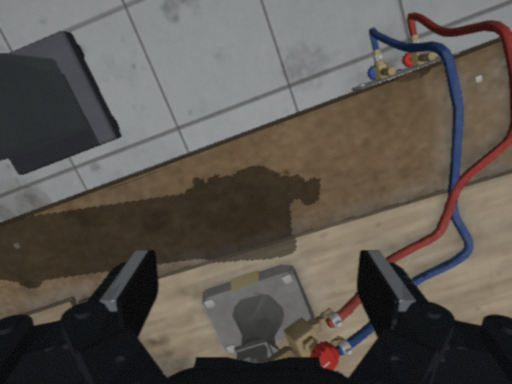

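```bash
cat > h.py <<'E'
import numpy as np,cv2
from scipy.spatial.transform import Rotation as R
from station import bot
def rq(q): return R.from_quat([q[1],q[2],q[3],q[0]]).as_matrix()
def cam(n,obs=None):
    m=bot.camera_model(n)
    if 'origin' in m: return m['mtx'],np.array(m['origin']),(rq(m['rotation']) if np.size(m['rotation'])==4 else np.array(m['rotation']))
    T=np.array(m['T_tool_cam']);Rt=rq(obs['tool_rot']);return m['mtx'],np.array(obs['eef_pos'])+Rt@T[:3,3],Rt@T[:3,:3]
def ray(c,u,v):
    K,o,Rm=c; d=np.array([(u-K[0][2])/K[0][0],-(v-K[1][2])/K[1][1],-1.]); return o,Rm@d
def onz(c,u,v,z):
    o,d=ray(c,u,v); return o+d*(z-o[2])/d[2]
def ondep(c,u,v,D):
    o,d=ray(c,u,v); return o+d*D
def proj(c,p):
    K,o,Rm=c; q=Rm.T@(np.asarray(p)-o); return np.array([K[0][2]+K[0][0]*q[0]/-q[2],K[1][2]+K[1][1]*-q[1]/-q[2]])
def two(c1,p1,c2,p2):
    o1,d1=ray(c1,*p1);o2,d2=ray(c2,*p2)
    d1=d1/np.linalg.norm(d1);d2=d2/np.linalg.norm(d2)
    A=np.stack([d1,-d2],1);s=np.linalg.lstsq(A,o2-o1,rcond=None)[0]
    a=o1+d1*s[0];b=o2+d2*s[1];return (a+b)/2,np.linalg.norm(a-b)
def snap(n,tag):
    o=bot.get_obs();p,d=bot.read_camera(n);p=p[:,:,::-1].copy()
    cv2.imwrite(f"pics/{n}{tag}.png",p);np.save(f"pics/{n}{tag}.npy",d)
    np.save(f"pics/{n}{tag}_c.npy",np.array([o['eef_pos'],o['tool_rot']],dtype=object),allow_pickle=True)
    return p,d,cam(n,o)
def load(n,tag):
    e=np.load(f"pics/{n}{tag}_c.npy",allow_pickle=True)
    return cv2.imread(f"pics/{n}{tag}.png"),np.load(f"pics/{n}{tag}.npy"),cam(n,dict(eef_pos=e[0],tool_rot=e[1]))
def crop(img,x0,y0,x1,y1,f,name):
    cv2.imwrite(name,cv2.resize(img[y0:y1,x0:x1],None,fx=f,fy=f,interpolation=cv2.INTER_CUBIC))
E
python3 - <<'E'
from h import *
t=cv2.imread('pics/top0.png');s=cv2.imread('pics/scene0.png')
crop(t,140,120,400,260,3,'pics/topc.png');crop(s,130,140,420,300,2.7,'pics/scc.png')
d=np.load('pics/top0.npy');c=cam('top')
for u,v in [(186,195),(284,182),(277,209),(237,198),(186,181),(183,209),(214,203)]: print(u,v,d[v,u],np.round(ondep(c,u,v,d[v,u]),3))
E
```

```text
186 195 1.4304948 [0.534 0.15  0.063]
284 182 1.4923633 [ 0.584 -0.225  0.012]
277 209 1.4898276 [ 0.48  -0.196  0.   ]
237 198 1.4726105 [ 0.523 -0.04   0.021]
186 181 1.4378257 [0.587 0.151 0.062]
183 209 1.4301845 [0.482 0.162 0.056]
214 203 1.4156079 [0.502 0.044 0.075]
```

View pics/topc.png

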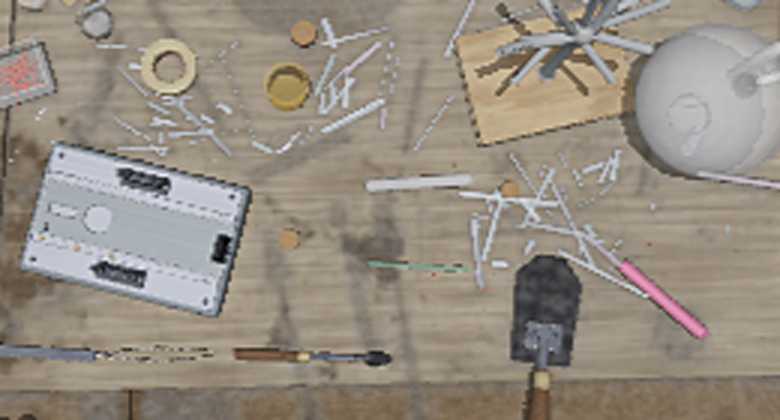

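View pics/scc.png

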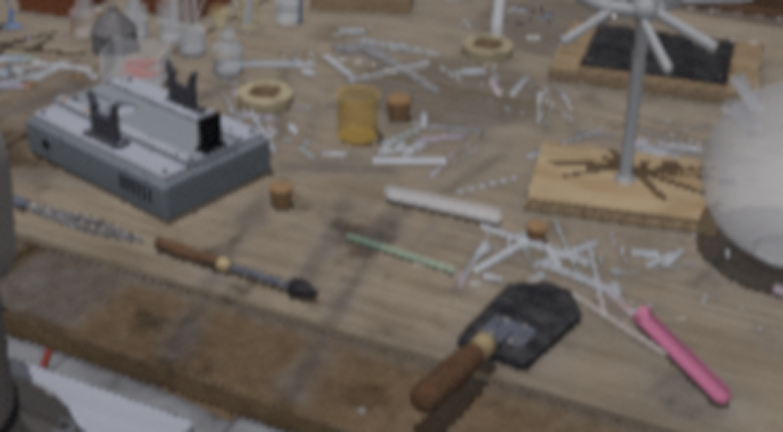

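Run:
```python
from h import *
o=bot.get_obs();print(np.round(rq(o['tool_rot']),3).tolist(),o['t'])
c=cam('top');t=cv2.imread('pics/top0.png');s=cv2.imread('pics/scene0.png');cs=cam('scene')
hsv=cv2.cvtColor(t,cv2.COLOR_BGR2HSV)
# viewer corners in crop coordinates /3 + (140,120)
f=lambda x,y:(x/3+140,y/3+120)
for nm,p in dict(TL=(54,143),TR=(251,188),BR=(218,316),BL=(22,268)).items():
    print(nm,np.round(onz(c,*f(*p),0.056),4))
for nm,p,z in [('hole',(97,219),.061),('tab',(221,245),.1),('sadfar',(144,180),.11),('sadnear',(119,273),.11),('tubeL',(367,186),.0105),('tubeR',(472,179),.0105),('rodL',(368,263),.004),('rodR',(466,269),.004),('corka',(289,238),.02)]:
    print(nm,np.round(onz(c,*f(*p),z),4))
g=lambda x,y:(x/2.7+130,y/2.7+140)
for nm,p,z in [('tubeL',(387,197),.0105),('tubeR',(500,216),.0105),('hole',0,0)][:2]:
    print(nm,np.round(onz(cs,*g(*p),z),4))
for nm,a,b in [('tubeL',(367,186),(387,197)),('tubeR',(472,179),(500,216)),('tabtop',(222,247),(207,114))]:
    print(nm,two(c,f(*a),cs,g(*b)))
```

```text
[[-0.0, 0.345, 0.938], [-0.001, 0.938, -0.345], [-1.0, -0.001, 0.0]] 0.15
TL [0.6408 0.2585 0.056 ]
TR [0.5798 0.0087 0.056 ]
BR [0.4193 0.0508 0.056 ]
BL [0.4828 0.296  0.056 ]
hole [0.5426 0.2019 0.061 ]
tab [0.505  0.0429 0.1   ]
sadfar [0.5849 0.1356 0.11  ]
sadnear [0.4722 0.1651 0.11  ]
tubeL [ 0.5857 -0.1403  0.0105]
tubeR [ 0.5931 -0.2782  0.0105]
rodL [ 0.4854 -0.14    0.004 ]
rodR [ 0.4757 -0.2676  0.004 ]
corka [ 0.5183 -0.0378  0.02  ]
tubeL [ 0.5765 -0.1448  0.0105]
tubeR [ 0.5963 -0.2762  0.0105]
tubeL (array([ 0.58642196, -0.14041145,  0.00441043]), np.float64(0.00024071747564736646))
tubeR (array([ 0.592711  , -0.27768223,  0.01279686]), np.float64(0.000420699411410626))
tabtop (array([0.50045869, 0.04360209, 0.10701526]), np.float64(0.0058899429668993475))
```

Call:
{"name": "step_arm", "arguments": {
  "plan": [
    [0, 0, 0, -0.0167, 0, 0],
    [-0.2, -0.9, 0.7, 0, 0, 0],
    [-0.2, -1, 0.75, 0, 0, 0],
    [-0.2, -1, 0.75, 0, 0, 0],
    [-0.2, -1, 0.75, 0, 0, 0],
    [-0.2, -1, 0.75, 0, 0, 0],
    [-0.2, -1, 0.75, 0, 0, 0],
    [-0.2, -1, 0.75, 0, 0, 0]
  ]
}}

```text
t: 1.15
eef_pos: [0.3675, 0.3131, 0.2875]
tool_rot: [0.702, 0.087, 0.702, -0.087]
contact_force: [0.2, 0.1, -0.5]
gripper_width: 1.002
```

Call:
{"name": "step_arm", "arguments": {
  "plan": [
    [-0.15, -1, 0.75, 0, 0, 0],
    [-0.1, -1, 0.75, 0, 0, 0],
    [0, -1, 0.75, 0, 0, 0],
    [0, -1, 0.75, 0, 0, 0],
    [0, -0.7, 0.5, 0, 0, 0],
    [0, 0, 0, 0, 0, 0],
    [0, 0, 0, 0, 0, 0]
  ]
}}

```text
t: 2.02
eef_pos: [0.4564, 0.0989, 0.2972]
tool_rot: [0.702, 0.087, 0.702, -0.087]
contact_force: [-1.0, 0.2, 0.4]
gripper_width: 0.997
```

Run:
```python
from h import *
p,d,c=snap('wrist','1')
o=bot.get_obs();print(o['t'],np.round(o['eef_pos'],4),np.round(rq(o['tool_rot']),3).tolist(),np.round(o['contact_force'],1),np.round(o['q'],2))
crop(p,0,0,512,384,1.5,'pics/w1b.png')
```

```text
2.075 [0.4563 0.0993 0.2971] [[-0.0, 0.244, 0.97], [0.0, 0.97, -0.244], [-1.0, 0.0, -0.001]] [ 0.5 -0.2  0.3] [-0.67  0.05  0.34  1.97 -0.02  1.12  1.  ]
```

View pics/w1b.png

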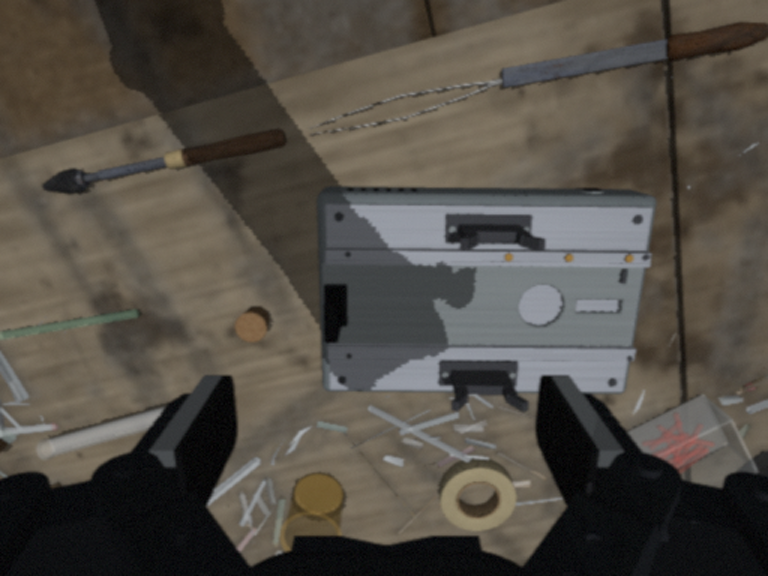

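Run:
```python
from h import *
p,d,c=load('wrist','1')
print(c[1])
for nm,(u,v),z in [('stud1',(508,257),.066),('stud2',(568,257),.066),('stud0',(628,258),.066),('hole',(541,305),.061),('scrTL',(339,216),.056),('scrTR',(638,219),.056),('scrBL',(341,381),.056),('scrBR',(613,382),.056),('sadN',(489,223),.056),('sadF',(478,392),.056)]:
    u/=1.5;v/=1.5
    print(nm,np.round(onz(c,u,v,z),4),'depth z',np.round(ondep(c,u,v,d[int(v),int(u)])[2],4))
# tab
g=p.max(axis=2);m=((g<30)&(np.arange(384)[:,None]>170)&(np.arange(384)[:,None]<245)&(np.arange(512)[None]>205)&(np.arange(512)[None]<245))
ys,xs=np.nonzero(m);print('tab px',xs.min(),xs.max(),ys.min(),ys.max())
for v in range(186,232,4): print(v,[ (int(u),round(float(ondep(c,u,v,d[v,u])[2]),3)) for u in range(208,240,3)])
crop(p,200,110,450,280,3.2,'pics/w1c.png')
```

```text
[0.38301524 0.11826077 0.44015423]
stud1 [0.4989 0.1836 0.066 ] depth z 0.0696
stud2 [0.5098 0.2271 0.066 ] depth z 0.069
stud0 [0.5216 0.2706 0.066 ] depth z 0.0693
hole [0.5449 0.2027 0.061 ] depth z 0.0571
scrTL [0.4398 0.0679 0.056 ] depth z 0.0579
scrTR [0.4967 0.2852 0.056 ] depth z 0.0567
scrBL [0.573  0.0323 0.056 ] depth z 0.0573
scrBR [0.6289 0.2511 0.056 ] depth z 0.0562
sadN [0.4724 0.1761 0.056 ] depth z 0.0615
sadF [0.6107 0.1406 0.056 ] depth z 0.0872
tab px 216 230 190 227
186 [(208, -0.001), (211, 0.001), (214, 0.049), (217, 0.063), (220, 0.061), (223, 0.061), (226, 0.062), (229, 0.061), (232, 0.061), (235, 0.062), (238, 0.062)]
190 [(208, -0.001), (211, -0.002), (214, 0.05), (217, 0.066), (220, 0.066), (223, 0.065), (226, 0.066), (229, 0.066), (232, 0.061), (235, 0.062), (238, 0.06)]
194 [(208, -0.001), (211, 0.001), (214, 0.049), (217, 0.067), (220, 0.075), (223, 0.074), (226, 0.076), (229, 0.067), (232, 0.061), (235, 0.061), (238, 0.062)]
198 [(208, 0.0), (211, 0.0), (214, 0.049), (217, 0.066), (220, 0.09), (223, 0.089), (226, 0.084), (229, 0.065), (232, 0.061), (
[... 585 characters left out ...]
3), (226, 0.091), (229, 0.066), (232, 0.061), (235, 0.062), (238, 0.06)]
218 [(208, 0.001), (211, 0.001), (214, 0.047), (217, 0.103), (220, 0.103), (223, 0.104), (226, 0.092), (229, 0.061), (232, 0.061), (235, 0.061), (238, 0.063)]
222 [(208, 0.0), (211, -0.0), (214, 0.046), (217, 0.103), (220, 0.103), (223, 0.104), (226, 0.094), (229, 0.061), (232, 0.06), (235, 0.061), (238, 0.061)]
226 [(208, 0.0), (211, -0.001), (214, 0.045), (217, 0.102), (220, 0.103), (223, 0.102), (226, 0.061), (229, 0.062), (232, 0.061), (235, 0.062), (238, 0.061)]
230 [(208, -0.0), (211, -0.0), (214, 0.045), (217, 0.05), (220, 0.066), (223, 0.066), (226, 0.065), (229, 0.065), (232, 0.064), (235, 0.065), (238, 0.065)]
```

View pics/w1c.png

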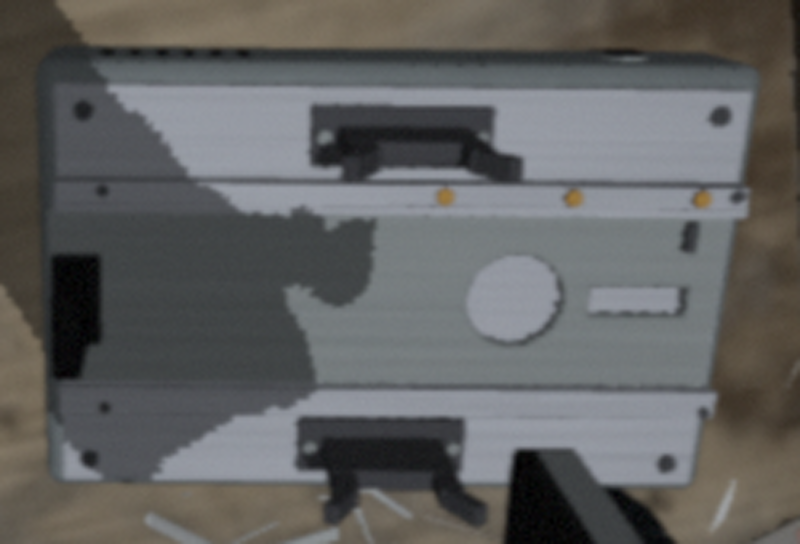

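Run:
```python
from h import *
p,d,c=load('wrist','1')
pts=np.array([ondep(c,u,v,d[v,u]) for v in range(185,235) for u in range(210,232)])
t=pts[pts[:,2]>.0985]
mn,sz,ang=cv2.minAreaRect((t[:,:2]*1000).astype(np.float32));print(len(t),mn,sz,ang)
print(onz(c,220.2,214.5,.103))
pt=np.array([.5335,.1588]);a=np.radians(-14.5);X=np.array([np.cos(a),np.sin(a)]);Y=np.array([-X[1],X[0]])
print(pt-.115*Y, (pt-.115*Y-np.array(bot.get_obs()['eef_pos'][:2])))
# saddles by depth
for (x0,x1,y0,y1) in [(295,365,140,166),(290,355,236,276)]:
    P=np.array([ondep(c,u,v,d[v,u]) for v in range(y0,y1) for u in range(x0,x1)])
    for lo,hi in [(.07,.105),(.105,.116)]:
        q=P[(P[:,2]>lo)&(P[:,2]<hi)]
        if len(q)>4:
            r=q[:,:2]-pt; print(lo,len(q),'vx',np.round(np.percentile(r@X,[2,50,98]),4),'vy',np.round(np.percentile(r@Y,[2,50,98]),4),'zmax',q[:,2].max())
```

```text
273 (448.5843505859375, 76.34127807617188) (14.898552894592285, 154.93301391601562) 62.901241302490234
[0.50330736 0.0480083  0.103     ]
[0.5047063  0.04746302] [ 0.04842066 -0.05188161]
0.07 492 vx [-0.064  -0.0626 -0.0562] vy [-0.0225  0.0018  0.021 ] zmax 0.10497595338381183
0.105 151 vx [-0.0639 -0.0607 -0.0569] vy [-0.0273  0.0198  0.0276] zmax 0.11364165755982786
0.07 606 vx [0.0555 0.0565 0.0629] vy [-0.023   0.0007  0.022 ] zmax 0.10491667697265994
0.105 139 vx [0.0558 0.0589 0.0636] vy [-0.0277  0.0189  0.0276] zmax 0.11346922271901971
```

Call:
{"name": "step_arm", "arguments": {
  "plan": [
    [0, -0.32, 0.49, 0.001, 0, 0],
    [0.7, -0.32, 0.49, 0, 0, 0],
    [0.8, -0.32, 0.49, 0, 0, 0],
    [1, 0, 0, 0, 0, 0],
    [0.5, 0, 0, 0, 0, 0],
    [0, 0, 0, 0, 0, 0],
    [0, 0, 0, 0, 0, 0]
  ],
  "force": 30
}}

```text
t: 2.95
eef_pos: [0.5046, 0.0473, 0.1781]
tool_rot: [0.702, 0.089, 0.701, -0.089]
contact_force: [0.9, 0.3, 0.4]
gripper_width: 1.002
```

Run:
```python
from h import *
p,d,c=snap('wrist','2')
o=bot.get_obs();print(o['t'],np.round(o['eef_pos'],4),np.round(rq(o['tool_rot']),3).tolist(),np.round(o['contact_force'],1))
crop(p,0,0,512,384,1.5,'pics/w2b.png')
```

```text
3.0 [0.5049 0.0471 0.1784] [[0.002, 0.25, 0.968], [0.001, 0.968, -0.25], [-1.0, 0.001, 0.002]] [ 0.5 -0.1  0. ]
```

View pics/w2b.png

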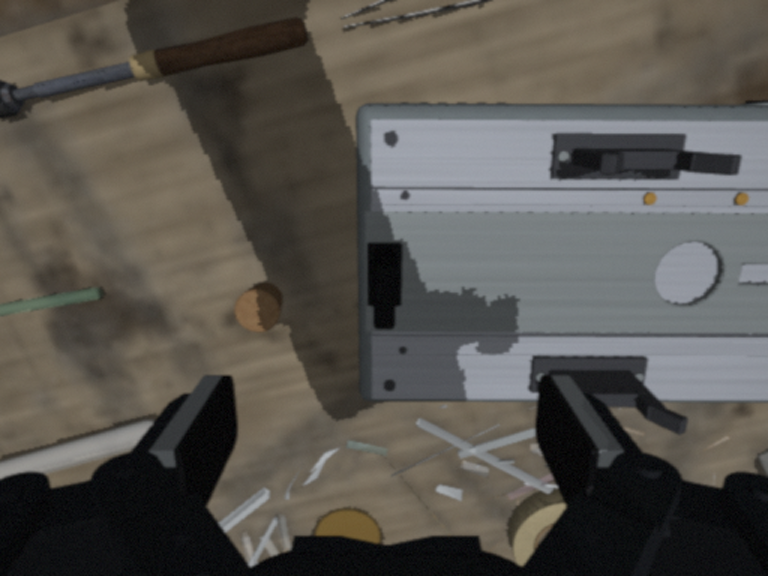

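Run:
```python
from h import *
p,d,c=load('wrist','2')
V,U=np.mgrid[150:235,235:285];P=np.array([ondep(c,u,v,d[v,u]) for v,u in zip(V.ravel(),U.ravel())])
t=P[(P[:,2]>.0985)&(P[:,2]<.11)]
o=bot.get_obs();Rt=rq(o['tool_rot'])
q=(t-np.array(o['eef_pos']))@Rt
print(len(t),np.round(np.percentile(q,[2,50,98],axis=0),4),q.min(0),q.max(0))
# two-view height of far corner of tab top & hole
p1,d1,c1=load('wrist','1')
print(two(c1,(216.3,227.5),c,(374/1.5,327/1.5)), two(c1,(541/1.5,305/1.5),c,(687/1.5,273/1.5)))
```

```text
635 [[ 0.0738 -0.0046 -0.0155]
 [ 0.0753  0.0002 -0.0018]
 [ 0.0777  0.0049  0.0131]] [ 0.07323114 -0.00463434 -0.01583385] [0.07986577 0.00499408 0.01404431]
(array([0.5173231 , 0.03943873, 0.10098454]), np.float64(0.0001013289361104799)) (array([0.54616432, 0.20344501, 0.05745154]), np.float64(0.00042884937445773156))
```

Call:
{"name": "step_arm", "arguments": {
  "plan": [
    [0.9, 0, 0, 0, 0, 0],
    [0.9, 0, 0, 0, 0, 0],
    [0.6, 0, 0, 0, 0, 0],
    [0.25, 0, 0, 0, 0, 0],
    [0, 0, 0, 0, 0, 0]
  ]
}}

```text
t: 3.62
eef_pos: [0.5045, 0.0466, 0.0717]
tool_rot: [0.702, 0.09, 0.701, -0.089]
contact_force: [-0.3, 0.7, 0.6]
gripper_width: 0.999
```

Call:
{"name": "step_arm", "arguments": {
  "plan": [
    [0, 0, 0, 0, 0, 0],
    [0, 0, 0, 0, 0, 0],
    [0, 0, 0, 0, 0, 0],
    [0, 0, 0, 0, 0, 0],
    [0, 0, 0, 0, 0, 0],
    [0, 0, 0, 0, 0, 0]
  ],
  "fingers": 1,
  "force": 40
}}

```text
t: 4.38
eef_pos: [0.5043, 0.0464, 0.0715]
tool_rot: [0.701, 0.09, 0.701, -0.09]
contact_force: [-1.0, 0.6, 4.3]
gripper_width: 0.11
```

Call:
{"name": "step_arm", "arguments": {
  "plan": [
    [0, -0.2, 0, 0, 0, 0],
    [0, -0.2, 0, 0, 0, 0],
    [0, -0.2, 0, 0, 0, 0],
    [0, -0.2, 0, 0, 0, 0],
    [0, -0.2, 0, 0, 0, 0],
    [0, -0.12, 0, 0, 0, 0],
    [0, 0, 0, 0, 0, 0],
    [0, 0, 0, 0, 0, 0]
  ]
}}

```text
t: 5.38
eef_pos: [0.4927, 0.0026, 0.0715]
tool_rot: [0.701, 0.09, 0.701, -0.09]
contact_force: [-1.7, 2.8, 5.5]
gripper_width: 0.111
```

Call:
{"name": "step_arm", "arguments": {
  "plan": [
    [0, 0, 0, 0, 0, 0],
    [0, 0, 0, 0, 0, 0],
    [0, 0, 0, 0, 0, 0],
    [0, 0, 0, 0, 0, 0]
  ],
  "fingers": -1
}}

```text
t: 5.88
eef_pos: [0.4928, 0.0029, 0.0712]
tool_rot: [0.701, 0.09, 0.701, -0.09]
contact_force: [1.3, 0.1, -0.5]
gripper_width: 0.943
```

Call:
{"name": "step_arm", "arguments": {
  "plan": [
    [-0.7, 0, 0, 0, 0, 0],
    [-1, 0, 0, 0, 0, 0],
    [-1, 0, 0, 0, 0, 0],
    [-0.8, 0, 0, 0, 0, 0],
    [0, 0, 0, 0, 0, 0]
  ]
}}

```text
t: 6.5
eef_pos: [0.4944, 0.0031, 0.2136]
tool_rot: [0.703, 0.09, 0.7, -0.089]
contact_force: [0.5, -0.2, -0.3]
gripper_width: 1.001
```

Run:
```python
from h import *
p,d,c=snap('wrist','3')
o=bot.get_obs();print(o['t'],np.round(o['eef_pos'],4),np.round(o['contact_force'],1),np.round(o['q'],2))
crop(p,0,0,512,384,1.5,'pics/w3b.png')
```

```text
6.55 [0.4933 0.0031 0.212 ] [-0.3 -0.1  0. ] [-0.5   0.2   0.42  2.03 -0.1   0.93  1.29]
```

View pics/w3b.png

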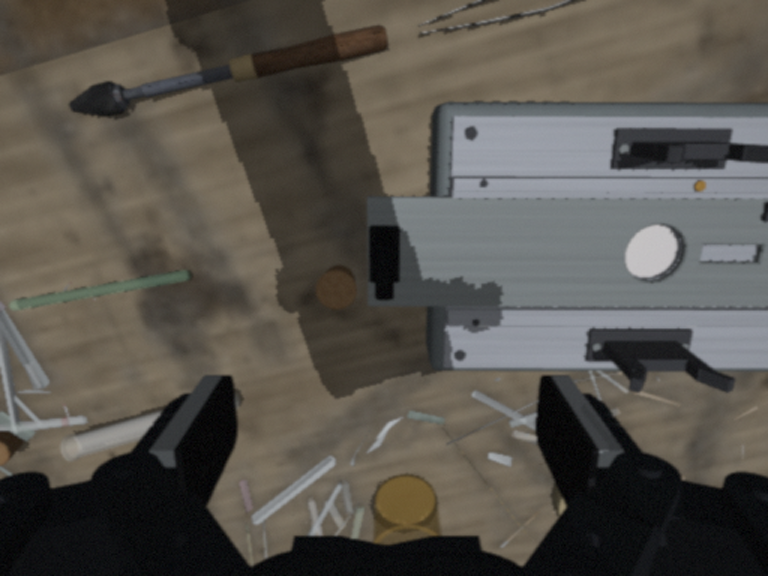

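Call:
{"name": "step_arm", "arguments": {
  "plan": [
    [0, -0.84, 0.83, 0, 0, 0],
    [0, -0.84, 0.83, 0, 0, 0],
    [0, -0.84, 0.83, 0, 0, 0],
    [0, -0.84, 0.83, 0, 0, 0],
    [0, 0, 0, 0.0285, 0, 0],
    [0, 0, 0, 0.0285, 0, 0],
    [0, 0, 0, 0.0285, 0, 0],
    [0, 0, 0, 0.0285, 0, 0]
  ]
}}

```text
t: 7.55
eef_pos: [0.5866, -0.1603, 0.2094]
tool_rot: [0.624, 0.331, 0.625, -0.332]
contact_force: [-0.3, -0.2, -0.0]
gripper_width: 1.001
```

Call:
{"name": "step_arm", "arguments": {
  "plan": [
    [0, 0, 0, 0.0285, 0, 0],
    [0, 0, 0, 0.0285, 0, 0],
    [0, 0, 0, 0.0285, 0, 0],
    [0, 0, 0, 0, 0, 0],
    [0, 0, 0, 0, 0, 0]
  ]
}}

```text
t: 8.18
eef_pos: [0.5871, -0.1604, 0.2104]
tool_rot: [0.516, 0.483, 0.517, -0.484]
contact_force: [-0.2, 0.3, -0.0]
gripper_width: 1.002
```

Run:
```python
from h import *
p,d,c=snap('wrist','4')
o=bot.get_obs();print(o['t'],np.round(o['eef_pos'],4),np.round(rq(o['tool_rot']),3).tolist(),np.round(o['q'],2))
crop(p,0,0,512,384,1.5,'pics/w4b.png')
```

```text
8.225 [ 0.5873 -0.1604  0.2107] [[-0.001, 0.998, 0.066], [0.0, 0.066, -0.998], [-1.0, -0.001, -0.0]] [-0.4   0.48  0.78  1.78 -0.39  1.04  0.59]
```

View pics/w4b.png

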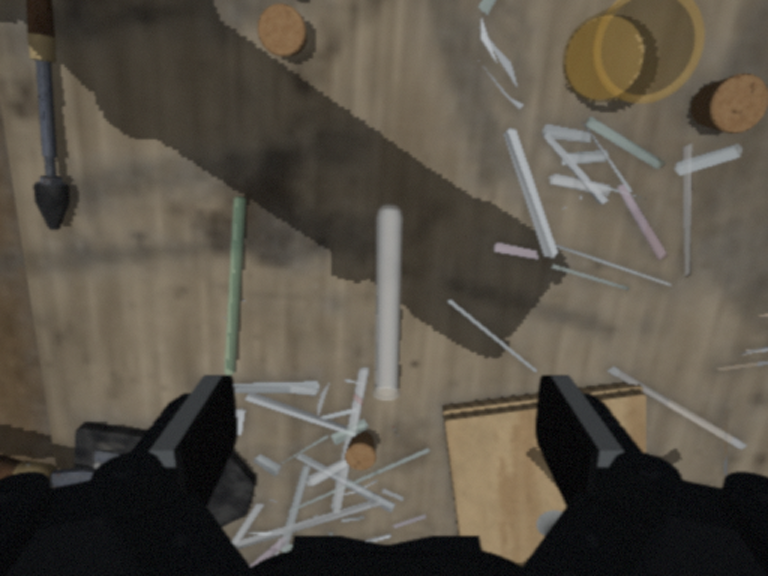

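Run:
```python
from h import *
p,d,c=load('wrist','4')
for nm,pp in [('near',(389,206)),('far',(386,400)),('nearmid',(389,250)),('farmid',(387,360))]:
    u,v=pp[0]/1.5,pp[1]/1.5
    print(nm,np.round(onz(c,u,v,.0105),4),[round(float(ondep(c,u,v2,d[int(v2),int(u)])[2]),4) for v2 in (v-2,v,v+3)])
hsv=cv2.cvtColor(p,cv2.COLOR_BGR2HSV)
V,U=np.mgrid[130:275,235:285];P=np.array([ondep(c,u,v,d[v,u]) for v,u in zip(V.ravel(),U.ravel())])
q=P[(P[:,2]>.009)&(P[:,2]<.03)];
print(len(q),q[:,2].max(),np.percentile(q[:,2],[50,90]))
mn,sz,ang=cv2.minAreaRect((q[:,:2]*1000).astype(np.float32));print(mn,sz,ang)
p0,d0=cv2.imread('pics/top0.png'),np.load('pics/top0.npy');ct=cam('top')
V,U=np.mgrid[110:180,290:370];P=np.array([ondep(ct,u,v,d0[v,u]) for v,u in zip(V.ravel(),U.ravel()) if d0[v,u]>0])
q=P[(P[:,2]>.05)]
print('stand',len(q),np.round(np.percentile(q,[0,5,50,95,100],axis=0),3))
near=P[(P[:,2]>.05)&(P[:,0]<.70)];print(np.round(near[np.argsort(near[:,0])][:12],3))
```

```text
near [ 0.588  -0.1369  0.0105] [-0.0007, 0.0153, 0.0171]
far [ 0.5958 -0.2823  0.0105] [0.0227, 0.0221, -0.0011]
nearmid [ 0.5901 -0.1669  0.0105] [0.0205, 0.0195, 0.0186]
farmid [ 0.5943 -0.2494  0.0105] [0.0195, 0.0199, 0.0204]
2193 0.0225262420071774 [0.0185381  0.02021655]
(591.8724975585938, -205.474609375) (20.03571128845215, 140.76560974121094) 2.5297203063964844
stand 1446 [[ 0.585 -0.536  0.051]
 [ 0.611 -0.513  0.102]
 [ 0.717 -0.458  0.189]
 [ 0.773 -0.313  0.297]
 [ 0.799 -0.273  0.336]]
[[ 0.585 -0.534  0.096]
 [ 0.587 -0.53   0.107]
 [ 0.588 -0.529  0.099]
 [ 0.589 -0.528  0.091]
 [ 0.59  -0.528  0.114]
 [ 0.591 -0.525  0.111]
 [ 0.591 -0.528  0.078]
 [ 0.591 -0.523  0.106]
 [ 0.592 -0.521  0.101]
 [ 0.592 -0.518  0.099]
 [ 0.593 -0.527  0.119]
 [ 0.593 -0.52   0.117]]
```

Run:
```python
from h import *
ct=cam('top');d0=np.load('pics/top0.npy')
V,U=np.mgrid[90:200,250:400];P=np.array([ondep(ct,u,v,d0[v,u]) for v,u in zip(V.ravel(),U.ravel()) if d0[v,u]>0])
q=P[P[:,2]>.06];r=np.hypot(q[:,0]-.592,q[:,1]+.207);i=np.argsort(r)[:10];print(np.round(np.c_[q[i],r[i]],3))
p,d,c=load('wrist','4')
V,U=np.mgrid[0:384:2,0:512:2];P=np.array([ondep(c,u,v,d[v,u]) for v,u in zip(V.ravel(),U.ravel()) if .12<d[v,u]])
q=P[(P[:,2]>.04)];r=np.hypot(q[:,0]-.592,q[:,1]+.207);i=np.argsort(r)[::max(1,len(r)//10)];print(len(q),np.round(np.c_[q[i],r[i]],3))
g=cv2.cvtColor(p,cv2.COLOR_BGR2GRAY)
print(g[128:150,259]);print(g[255:275,257]);print(g[200,240:275])
```

```text
[[ 0.701 -0.273  0.273  0.127]
 [ 0.699 -0.277  0.267  0.128]
 [ 0.698 -0.282  0.274  0.13 ]
 [ 0.699 -0.28   0.267  0.13 ]
 [ 0.683 -0.3    0.202  0.13 ]
 [ 0.703 -0.277  0.266  0.131]
 [ 0.705 -0.273  0.27   0.131]
 [ 0.7   -0.282  0.277  0.131]
 [ 0.703 -0.278  0.278  0.132]
 [ 0.683 -0.304  0.201  0.133]]
1601 [[ 0.631 -0.168  0.233  0.055]
 [ 0.546 -0.169  0.248  0.06 ]
 [ 0.63  -0.156  0.238  0.064]
 [ 0.63  -0.151  0.24   0.068]
 [ 0.63  -0.146  0.242  0.072]
 [ 0.635 -0.146  0.247  0.075]
 [ 0.642 -0.149  0.248  0.077]
 [ 0.691 -0.046  0.055  0.189]
 [ 0.737 -0.054  0.061  0.211]
 [ 0.739 -0.03   0.044  0.23 ]
 [ 0.734 -0.014  0.061  0.239]]
[ 58  59  58  56  58  59  59  62  80  96 109 131 148 156 158 158 157 158
 158 157 159 159]
[162 162 165 169 160 158 159 159 159 153 154 152 131 124 122 121 121 118
 118 115]
[108 108 106 104 101 103 104 104 108 106 107 109 123 136 145 152 155 159
 160 161 159 157 150 142 132 115  92  75  65  62  59  60  60  58  58]
```

Call:
{"name": "step_arm", "arguments": {
  "plan": [
    [0.3, 0.03, 0.56, 0.002, 0, 0],
    [0.6, 0, 0.6, 0, 0, 0],
    [0.9, 0, 0, 0, 0, 0],
    [0.7, 0, 0, 0, 0, 0],
    [0, 0, 0, 0, 0, 0],
    [0, 0, 0, 0, 0, 0]
  ]
}}

```text
t: 8.98
eef_pos: [0.592, -0.2071, 0.1124]
tool_rot: [0.513, 0.487, 0.512, -0.487]
contact_force: [0.7, -1.3, -0.4]
gripper_width: 0.999
```

Run:
```python
from h import *
p,d,c=snap('wrist','5')
o=bot.get_obs();Rt=rq(o['tool_rot']);print(o['t'],np.round(o['eef_pos'],4),np.round(Rt,3).tolist(),np.round(o['q'],2))
crop(p,0,0,512,384,1.5,'pics/w5b.png')
V,U=np.mgrid[0:350,225:300];P=np.array([ondep(c,u,v,d[v,u]) for v,u in zip(V.ravel(),U.ravel())])
q=P[(P[:,2]>.012)&(P[:,2]<.03)]
mn,sz,ang=cv2.minAreaRect((q[:,:2]*1000).astype(np.float32));print(mn,sz,ang,q[:,2].max())
```

```text
9.025 [ 0.5923 -0.2072  0.1127] [[0.002, 0.999, 0.051], [-0.001, 0.051, -0.999], [-1.0, 0.002, 0.001]] [-0.25  0.63  0.69  1.81 -0.5   0.89  0.73]
(591.0208129882812, -236.15643310546875) (201.0937042236328, 31.139636993408203) 87.28072357177734 0.02378353249660667
```

View pics/w5b.png

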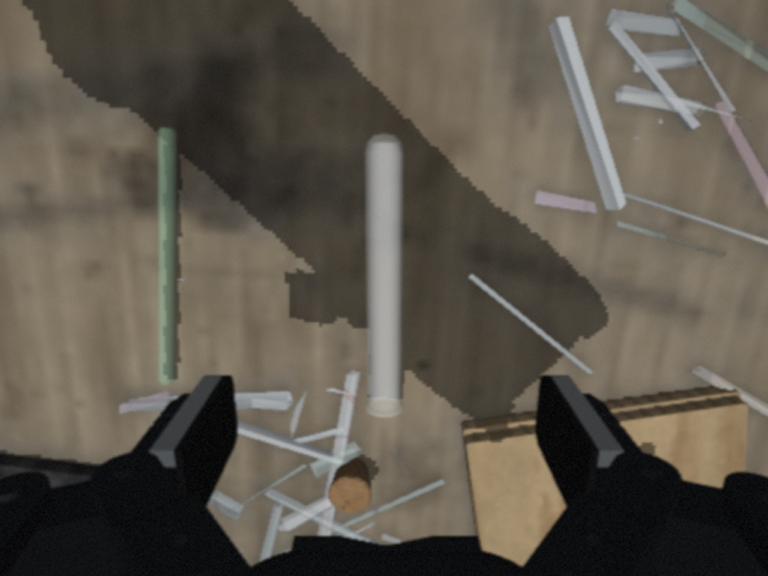

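Run:
```python
from h import *
p,d,c=load('wrist','5');p4,d4,c4=load('wrist','4')
o=bot.get_obs();Rt=rq(o['tool_rot']);e=np.array(o['eef_pos'])
V,U=np.mgrid[60:285,235:280];P=np.array([ondep(c,u,v,d[v,u]) for v,u in zip(V.ravel(),U.ravel())])
q=P[(P[:,2]>.012)&(P[:,2]<.03)]
mn,sz,ang=cv2.minAreaRect((q[:,:2]*1000).astype(np.float32));print(mn,sz,ang,q[:,2].max())
L=(q-e)@Rt;print('tool frame',L.min(0),L.max(0),np.median(L[:,1]))
a=onz(c,384/1.5,136/1.5,.0105);b=onz(c,384.5/1.5,414.5/1.5,.021);print(a,b,(a+b)/2,b-a)
print(two(c4,(389/1.5,205/1.5),c,(384/1.5,136/1.5)),two(c4,(386.5/1.5,399/1.5),c,(385/1.5,413.5/1.5)))
```

```text
(591.0147094726562, -206.06613159179688) (19.13942527770996, 141.32020568847656) 3.500683546066284 0.022180991734832484
tool frame [ 0.09053487 -0.01029557 -0.07190539] [0.10074551 0.00884979 0.06945701] -0.0007001842910898372
[ 0.58811995 -0.13663038  0.0105    ] [ 0.59549681 -0.27478672  0.021     ] [ 0.59180838 -0.20570855  0.01575   ] [ 0.00737686 -0.13815635  0.0105    ]
(array([ 0.58803575, -0.13672284,  0.00730161]), np.float64(0.0001661200802019482)) (array([ 0.59682356, -0.29313086, -0.00980003]), np.float64(0.00024049701716738055))
```

Call:
{"name": "step_arm", "arguments": {
  "plan": [
    [0.8, -0.01, -0.03, 0, 0, 0],
    [0.8, 0, 0, 0, 0, 0],
    [0.6, 0, 0, 0, 0, 0],
    [0.3, 0, 0, 0, 0, 0],
    [0.19, 0, 0, 0, 0, 0],
    [0, 0, 0, 0, 0, 0]
  ],
  "fingers": 0
}}

```text
t: 9.78
eef_pos: [0.5913, -0.2056, 0.0042]
tool_rot: [0.513, 0.487, 0.512, -0.487]
contact_force: [-0.3, -0.4, -0.3]
gripper_width: 0.501
```

Call:
{"name": "step_arm", "arguments": {
  "plan": [
    [0, 0, 0, 0, 0, 0],
    [0, 0, 0, 0, 0, 0],
    [0, 0, 0, 0, 0, 0],
    [0, 0, 0, 0, 0, 0],
    [0, 0, 0, 0, 0, 0]
  ],
  "fingers": 1,
  "force": 25
}}

```text
t: 10.4
eef_pos: [0.5917, -0.2058, 0.0046]
tool_rot: [0.513, 0.488, 0.512, -0.487]
contact_force: [-0.3, 0.7, 5.8]
gripper_width: 0.217
```

Call:
{"name": "step_arm", "arguments": {
  "plan": [
    [-0.3, 0, 0, 0, 0, 0],
    [-0.6, 0, 0, 0, 0, 0],
    [-0.9, 0, 0, 0, 0, 0],
    [-1, 0, 0, 0, 0, 0],
    [-1, 0, 0, 0, 0, 0],
    [-0.7, 0, 0, 0, 0, 0],
    [0, 0, 0, 0, 0, 0]
  ]
}}

```text
t: 11.28
eef_pos: [0.592, -0.2062, 0.1864]
tool_rot: [0.514, 0.488, 0.511, -0.486]
contact_force: [0.5, 0.4, -0.9]
gripper_width: 0.215
```

Run:
```python
from h import *
p,d,c=snap('wrist','6')
o=bot.get_obs();Rt=rq(o['tool_rot']);e=np.array(o['eef_pos']);print(o['t'],np.round(o['eef_pos'],4),np.round(Rt,3).tolist(),np.round(o['q'],2),o['gripper_width'],np.round(o['contact_force'],1))
crop(p,0,0,512,384,1.5,'pics/w6b.png')
V,U=np.mgrid[100:384,200:310];P=np.array([ondep(c,u,v,d[v,u]) for v,u in zip(V.ravel(),U.ravel())])
L=(P-e)@Rt
q=L[(abs(L[:,1])<.012)&(L[:,0]>-.03)&(L[:,0]<.03)]
for z in np.arange(-.075,.08,.01):
    r=q[abs(q[:,2]-z)<.003]
    if len(r): print(round(z,3),len(r),np.round(r[:,0].min(),4),np.round([r[:,1].min(),r[:,1].max()],4))
```

```text
11.325 [ 0.5912 -0.2056  0.1847] [[0.002, 0.999, 0.051], [0.0, 0.051, -0.999], [-1.0, 0.002, 0.0]] [-0.3   0.54  0.76  1.76 -0.43  1.01  0.67] 0.21332683310392891 [ 0.7  0.5 -1. ]
-0.065 691 -0.018 [-0.0074  0.0098]
-0.055 712 -0.0192 [-0.0076  0.0104]
-0.045 667 -0.0183 [-0.0072  0.0101]
-0.035 635 -0.0184 [-0.0075  0.0104]
-0.025 574 -0.0182 [-0.0071  0.0101]
-0.015 548 -0.0179 [-0.0074  0.0104]
-0.005 619 -0.0273 [-0.0079  0.0107]
0.005 598 -0.0299 [-0.0079  0.0108]
0.015 457 -0.0181 [-0.0074  0.0104]
0.025 437 -0.0184 [-0.007   0.0101]
0.035 416 -0.0182 [-0.0072  0.0103]
0.045 367 -0.0183 [-0.0074  0.0105]
```

View pics/w6b.png

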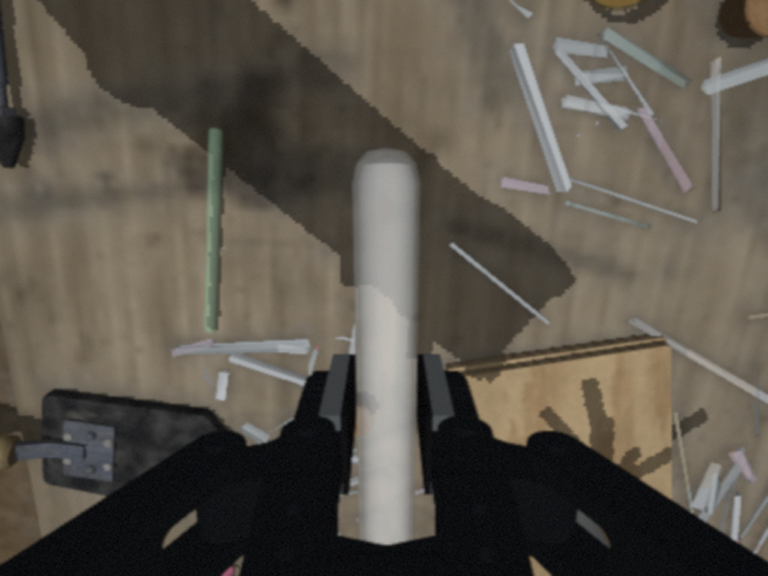

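Call:
{"name": "step_arm", "arguments": {
  "plan": [
    [0, -0.06, -0.5, 0, 0, 0],
    [0, -0.1, -0.95, 0, 0, 0],
    [0, -0.1, -1, 0, 0, 0],
    [0, -0.11, -1, 0, 0, 0],
    [0, -0.11, -1, 0, 0, 0],
    [0, -0.11, -1, 0, 0, 0],
    [0, -0.11, -1, 0, 0, 0],
    [0, -0.11, -1, 0, 0, 0]
  ]
}}

```text
t: 12.32
eef_pos: [0.5421, 0.0917, 0.1825]
tool_rot: [0.512, 0.486, 0.513, -0.488]
contact_force: [1.2, -0.1, 0.6]
gripper_width: 0.216
```

Call:
{"name": "step_arm", "arguments": {
  "plan": [
    [0, -0.1, -1, 0, 0, 0],
    [0, -0.07, -0.72, 0, 0, 0],
    [0, 0, 0, -0.0285, 0, 0],
    [0, 0, 0, -0.0285, 0, 0],
    [0, 0, 0, -0.0285, 0, 0],
    [0, 0, 0, -0.0285, 0, 0],
    [0, 0, 0, -0.0285, 0, 0],
    [0, 0, 0, -0.0285, 0, 0]
  ]
}}

```text
t: 13.32
eef_pos: [0.5321, 0.1585, 0.1823]
tool_rot: [0.689, 0.154, 0.691, -0.155]
contact_force: [-0.2, -0.2, 1.2]
gripper_width: 0.216
```

Call:
{"name": "step_arm", "arguments": {
  "plan": [
    [0, 0, 0, -0.0285, 0, 0],
    [0, 0, 0, 0, 0, 0],
    [0, 0, 0, 0, 0, 0],
    [0, 0, 0, 0, 0, 0]
  ]
}}

```text
t: 13.82
eef_pos: [0.533, 0.1588, 0.1834]
tool_rot: [0.701, 0.095, 0.701, -0.095]
contact_force: [-0.1, -0.1, 0.2]
gripper_width: 0.214
```

Run:
```python
from h import *
p,d,c=snap('wrist','7')
o=bot.get_obs();Rt=rq(o['tool_rot']);e=np.array(o['eef_pos']);print(o['t'],np.round(o['eef_pos'],4),np.round(Rt,3).tolist(),np.round(o['q'],2),o['gripper_width'],np.round(o['contact_force'],1))
crop(p,0,0,512,384,1.5,'pics/w7b.png')
```

```text
13.875 [0.5331 0.1589 0.1835] [[-0.0, 0.265, 0.964], [-0.0, 0.964, -0.265], [-1.0, -0.0, -0.0]] [-0.78  0.36  0.48  1.92 -0.2   0.91  1.1 ] 0.21246784660811618 [-0.4 -1.2  0.5]
```

View pics/w7b.png

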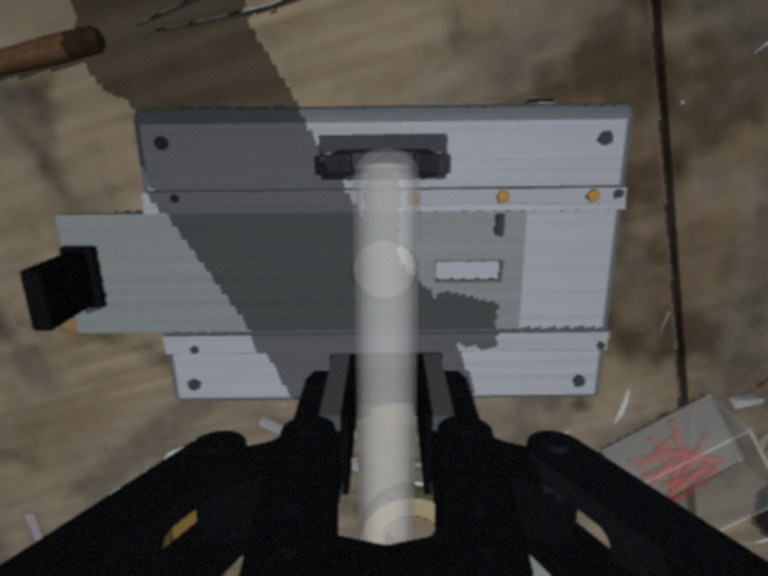

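Run:
```python
from h import *
p,d,c=load('wrist','7')
o=bot.get_obs();Rt=rq(o['tool_rot']);e=np.array(o['eef_pos'])
S=[onz(c,u/1.5,v/1.5,.056) for u,v in [(161,143),(605,138),(194,384),(578,381)]]
m=np.mean(S,axis=0);print(np.round(S,4),m,(m-e)@Rt)
h=onz(c,384/1.5,270/1.5,.061);print('hole',h,(h-e)@Rt)
ax=S[1]-S[0];print(np.degrees(np.arctan2(ax[1],ax[0])),np.degrees(np.arctan2(*(S[3]-S[2])[1::-1])))
# near saddle floor/tops by depth in tool frame
V,U=np.mgrid[85:130,200:310];P=np.array([ondep(c,u,v,d[v,u]) for v,u in zip(V.ravel(),U.ravel())])
L=(P-e)@Rt;q=L[(P[:,2]>.1)&(P[:,2]<.118)]
print('near saddle tips y',q[:,1].min(),q[:,1].max(),'z',np.percentile(q[:,2],[2,98]))
print(np.round(np.array([S-e])@Rt,4))
# pointer vs stud along viewer y
s=[onz(c,u/1.5,v/1.5,z) for u,v,z in [(503,196,.066),(500,222,.061)]];print((np.array(s)-e)@Rt)
# tube near end
print((onz(c,385/1.5,150/1.5,e[2]+.0065)-e)@Rt)
```

```text
[[0.4398 0.0672 0.056 ]
 [0.4968 0.2844 0.056 ]
 [0.5716 0.0328 0.056 ]
 [0.629  0.2498 0.056 ]] [0.53429075 0.15854009 0.056     ] [1.27477522e-01 5.45702222e-05 1.25216018e-03]
hole [0.53273895 0.15879541 0.061     ] [ 1.22477940e-01 -1.12051336e-04 -3.12985893e-04]
75.30529919071988 75.19160514038104
near saddle tips y -0.028626486039450404 0.027435524672563816 z [-0.06343749 -0.0554841 ]
[[[ 0.1275 -0.1131 -0.0657]
  [ 0.1275  0.1115 -0.0683]
  [ 0.1275 -0.1113  0.0706]
  [ 0.1274  0.1131  0.0684]]]
[[ 0.11746595  0.05972108 -0.04044722]
 [ 0.12246254  0.06021315 -0.02630824]]
[-0.00648437  0.00059661 -0.06909592]
```

Call:
{"name": "step_arm", "arguments": {
  "plan": [
    [0, -0.02, 0, -0.002, 0, 0],
    [0.6, 0, 0, 0, 0, 0],
    [0.6, 0, 0, 0, 0, 0],
    [0.4, 0, 0, 0, 0, 0],
    [0.3, 0, 0, 0, 0, 0],
    [0.15, 0, 0, 0, 0, 0],
    [0, 0, 0, 0, 0, 0],
    [0, 0, 0, 0, 0, 0]
  ]
}}

```text
t: 14.88
eef_pos: [0.5335, 0.1582, 0.1023]
tool_rot: [0.702, 0.09, 0.701, -0.089]
contact_force: [-0.3, 0.3, -0.3]
gripper_width: 0.213
```

Call:
{"name": "step_arm", "arguments": {
  "plan": [
    [0.1, 0, 0, 0, 0, 0],
    [0.08, 0, 0, 0, 0, 0],
    [0, 0, 0, 0, 0, 0],
    [0, 0, 0, 0, 0, 0]
  ]
}}

```text
t: 15.38
eef_pos: [0.5331, 0.158, 0.0945]
tool_rot: [0.701, 0.09, 0.701, -0.09]
contact_force: [0.2, -0.3, -0.2]
gripper_width: 0.216
```

Run:
```python
from h import *
p,d,c=snap('wrist','8');s,_,_=snap('scene','8')
o=bot.get_obs();Rt=rq(o['tool_rot']);e=np.array(o['eef_pos']);print(o['t'],np.round(o['eef_pos'],4),np.round(Rt,3).tolist(),o['gripper_width'],np.round(o['contact_force'],1))
crop(p,0,0,512,384,1.5,'pics/w8b.png');crop(s,130,140,270,230,5.5,'pics/s8b.png')
```

```text
15.475 [0.5331 0.1581 0.0946] [[0.0, 0.251, 0.968], [0.0, 0.968, -0.251], [-1.0, 0.0, 0.0]] 0.21823724152594268 [ 0.1 -0.  -0.5]
```

View pics/w8b.png

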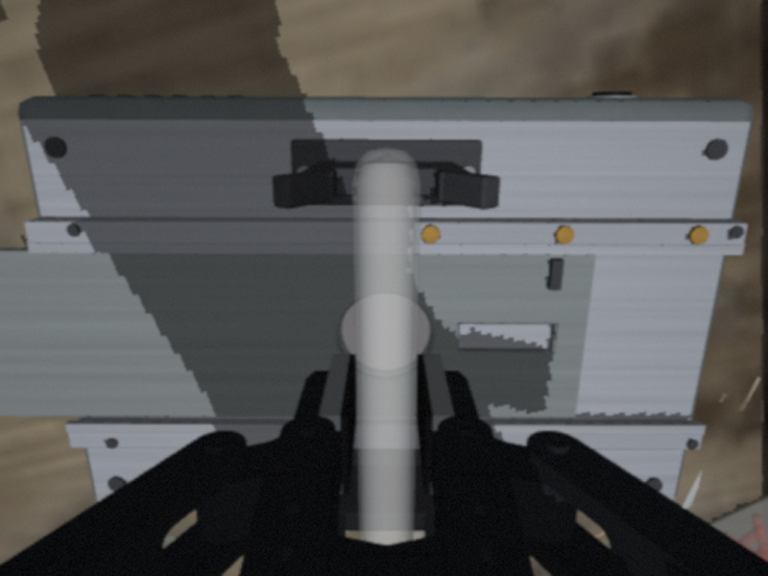

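View pics/s8b.png

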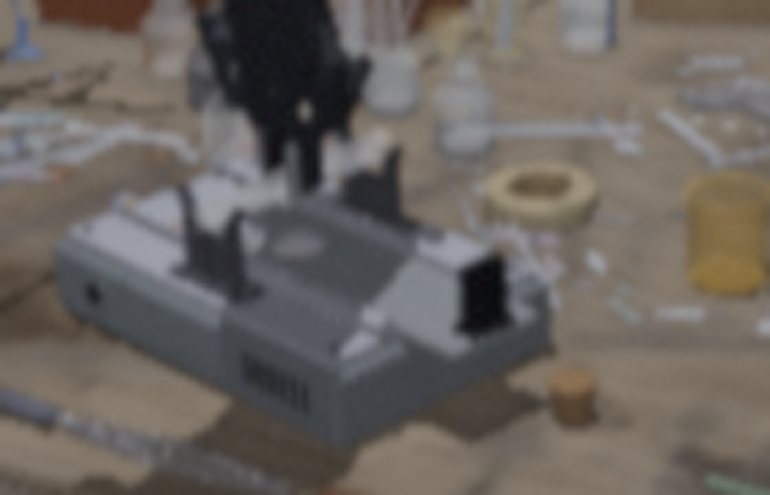

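Call:
{"name": "step_arm", "arguments": {
  "plan": [
    [0.04, 0, 0, 0, 0, 0],
    [0.035, 0, 0, 0, 0, 0],
    [0, 0, 0, 0, 0, 0],
    [0, 0, 0, 0, 0, 0]
  ]
}}

```text
t: 15.98
eef_pos: [0.5331, 0.1581, 0.0916]
tool_rot: [0.701, 0.09, 0.701, -0.09]
contact_force: [-0.8, 0.7, 1.6]
gripper_width: 0.215
```

Call:
{"name": "step_arm", "arguments": {
  "plan": [
    [0, 0, 0, 0, 0, 0],
    [0, 0, 0, 0, 0, 0],
    [0, 0, 0, 0, 0, 0],
    [0, 0, 0, 0, 0, 0]
  ],
  "fingers": -0.1
}}

```text
t: 16.48
eef_pos: [0.533, 0.1581, 0.0915]
tool_rot: [0.701, 0.09, 0.701, -0.09]
contact_force: [0.4, 0.1, 0.5]
gripper_width: 0.548
```

Call:
{"name": "step_arm", "arguments": {
  "plan": [
    [-0.3, 0, 0, 0, 0, 0],
    [-0.7, 0, 0, 0, 0, 0],
    [-1, 0, 0, 0, 0, 0],
    [-1, 0, 0, 0, 0, 0],
    [-1, 0, 0, 0, 0, 0],
    [-0.8, 0, 0, 0, 0, 0],
    [0, 0, 0, 0, 0, 0]
  ]
}}

```text
t: 17.35
eef_pos: [0.5346, 0.1582, 0.2869]
tool_rot: [0.703, 0.091, 0.7, -0.088]
contact_force: [-0.2, 0.2, -0.6]
gripper_width: 0.552
```

Run:
```python
from h import *
p,d,c=snap('wrist','9');s,_,_=snap('scene','9')
o=bot.get_obs();Rt=rq(o['tool_rot']);e=np.array(o['eef_pos']);print(o['t'],np.round(o['eef_pos'],4),np.round(Rt,3).tolist(),o['gripper_width'],np.round(o['contact_force'],1))
crop(p,0,0,512,384,1.5,'pics/w9b.png');crop(s,130,140,270,230,5.5,'pics/s9b.png')
```

```text
17.45 [0.5328 0.158  0.2837] [[0.0, 0.252, 0.968], [0.0, 0.968, -0.252], [-1.0, 0.001, 0.0]] 0.5520522569421681 [-0.3 -0.   0.3]
```

View pics/w9b.png

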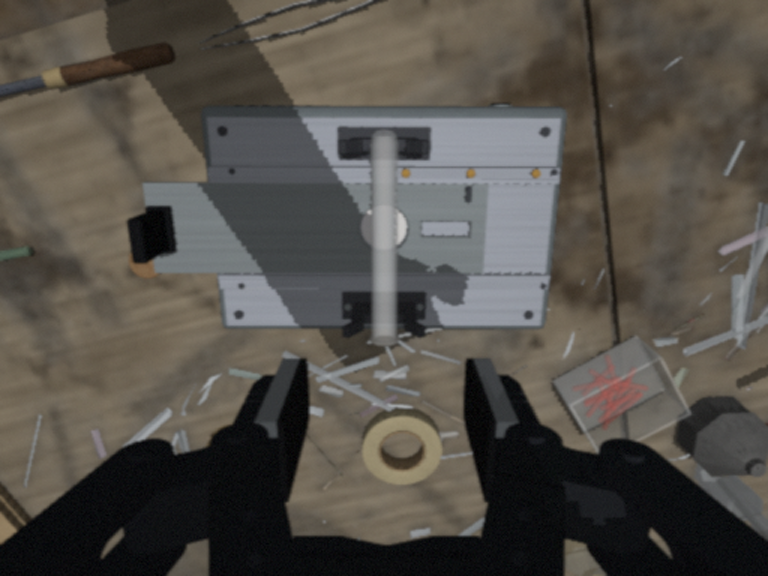

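View pics/s9b.png

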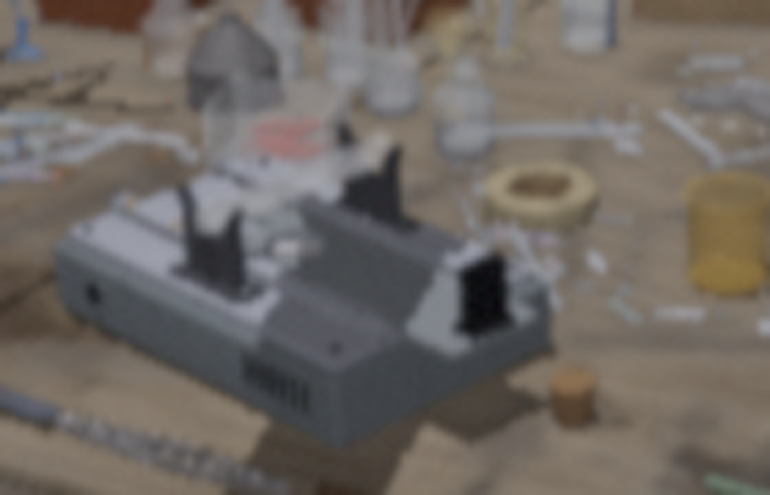

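Run:
```python
from h import *
p,d,c=load('wrist','9')
o=bot.get_obs();Rt=rq(o['tool_rot']);e=np.array(o['eef_pos'])
S=np.array([onz(c,u/1.5,v/1.5,.056) for u,v in [(222,131),(545,132),(239,315),(528,315)]])
m=S.mean(0);print('screw mean',m,'spans',np.round((S-m)@Rt,4).tolist())
h=onz(c,385/1.5,228/1.5,.061);print('opening rel',(h-m)@Rt)
a=onz(c,385/1.5,129.5/1.5,.0975);b=onz(c,385/1.5,345/1.5,.108);print('tube ends rel z',((a-m)@Rt)[1:],((b-m)@Rt)[1:])
V,U=np.mgrid[70:245,245:270];P=np.array([ondep(c,u,v,d[v,u]) for v,u in zip(V.ravel(),U.ravel())])
L=(P-m)@Rt;k=(P[:,2]>.099)&(P[:,2]<.115)&(abs(L[:,1])<.013);q=L[k];print('tube depth',np.percentile(q,[0,1,50,99,100],axis=0).round(4))
for z in (-.05,-.03,-.01,.01,.03,.05,.065):
    r=P[k][abs(q[:,2]-z)<.006];print(z,np.round(np.percentile(r[:,2],95),4))
V,U=np.mgrid[80:235,215:295];P=np.array([ondep(c,u,v,d[v,u]) for v,u in zip(V.ravel(),U.ravel())]);L=(P-m)@Rt
k=(P[:,2]>.08)&(abs(L[:,1])>.014)&(abs(L[:,1])<.03)
for s in(-1,1):
    r=L[k&(L[:,2]*s>.03)];print('saddle',s,np.percentile(r[:,2],[1,25,50,75,99]).round(4),r[:,1].min(),r[:,1].max())
st=onz(c,471/1.5,173/1.5,.066);pt=onz(c,468/1.5,194/1.5,.061);print('stud/ptr',((st-m)@Rt)[1],((pt-m)@Rt)[1])
crop(p,130,60,390,240,3,'pics/w9c.png')
```

```text
screw mean [0.53455945 0.15866745 0.056     ] spans [[-0.0001, -0.1122, -0.0685], [0.0001, 0.1123, -0.068], [-0.0001, -0.1121, 0.0682], [0.0001, 0.112, 0.0684]]
opening rel [-0.0049996   0.00092698 -0.00120304]
tube ends rel z [ 0.00081103 -0.07037177] [0.00084738 0.06998734]
tube depth [[-0.0535 -0.0092 -0.0707]
 [-0.0524 -0.0084 -0.069 ]
 [-0.0496  0.0002 -0.0066]
 [-0.0436  0.009   0.0683]
 [-0.043   0.0106  0.07  ]]
-0.05 0.1077
-0.03 0.1077
-0.01 0.1076
0.01 0.1075
0.03 0.1077
0.05 0.1077
0.065 0.1082
saddle -1 [-0.0648 -0.0632 -0.0612 -0.0589 -0.0569] -0.027965713538472263 0.028144462989165432
saddle 1 [0.0547 0.0553 0.056  0.0593 0.0627] -0.028185776385672847 0.02747516499171744
stud/ptr 0.060531769199462966 0.059975012758237085
```

View pics/w9c.png

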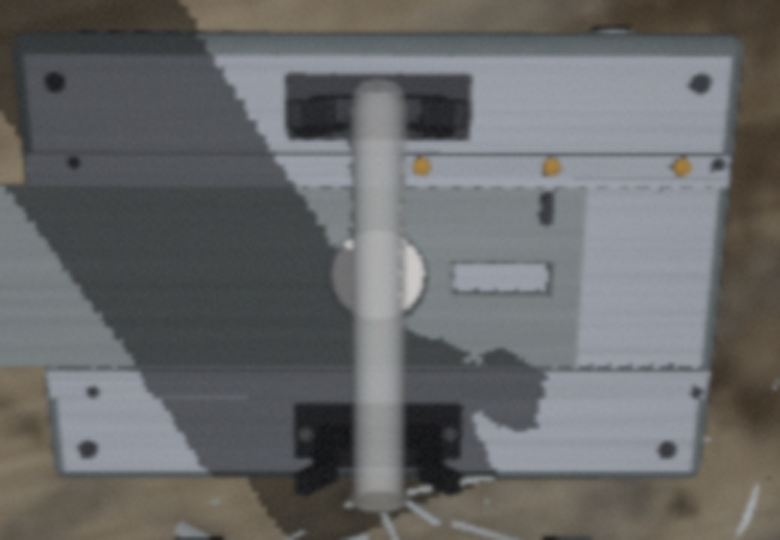

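Run:
```python
from h import *
t,_,_=snap('top','9')
crop(t,110,110,400,260,2.7,'pics/t9.png')
```

```text
(no output)
```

View pics/t9.png

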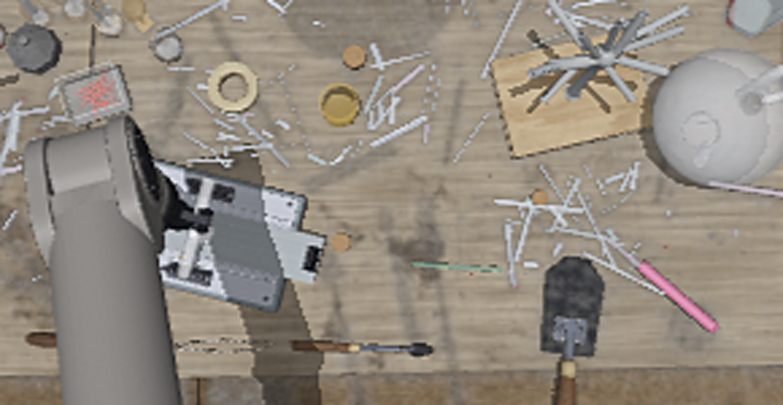

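```bash
python3 -c "
from station import bot
print(bot.get_obs()['t'],bot.hand_in())"
```

```text
the job is handed in; nothing more can be done
17.5 None
```

The job is done and handed in at t = 17.5 s. I pulled the shutter plate out by its black tab one stop (45 mm), let go, then laid the test tube in the two forked saddles. After that I let go and raised the gripper clear; it now touches nothing.

**Last checks, from the wrist camera after release:**
- **Plate:** the pointer is within 1 mm of the middle stud. The round opening is about 1 mm from the viewer's centre, which I took from the four corner screws.
- **Tube centring:** it is about 1 mm or less off centre, both along and across the port. Its ends lie at −70.4 and +70.0 mm along x.
- **Tube seating:** it is level, with its top at z ≈ 107.7 mm against the expected 108 mm.
- **Other things:** in the last top view, cork_a is where it was and nothing else looks moved. The arm hides the area left of the viewer and part of the tweezers in that view.

**What disagreed:**
- The first, coarse top-camera estimate of the port was up to about 9 mm off the wrist measurement. I used the wrist views, which agreed with each other to about 1–2 mm.
- The rays to the tube's ends gave a length of about 138–140 mm, against 142 mm in the text and 141 mm from depth.
- The gripper read about 18 mm on the 21 mm tube. The tube sat level in the grasp all the same.

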